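# Bring the free bar round and hang up the cake leveller

### The arm

A 6-joint arm with a two-finger parallel gripper is mounted at the origin on the work surface. World frame = base frame: x ahead of the robot, y to its left, z up, the work surface at z = 0. Lengths are in m, angles in rad, forces in N, time in s.
With the tool pointing down it reaches from about 0.35 to 0.85 m from the base axis. Payload 8.1 kg.
Tool frame: the origin (TCP) lies where the fingers leave the gripper's body, on its centre line; the fingertips stand 84 mm ahead of it and the grasp point (between the pads) lies 65 mm ahead of it; z points along the fingers, y is the line along which they close (so a half turn about z gives the same grasp; the last joint's range is limited). The gripper opens to 93 mm and grips with 3 to 60 N. Pads are 15 mm wide; open, the fingers measure 128 mm over their backs; the gripper's body (75 mm by 188 mm) begins 65 mm behind the grasp point.
Start: joints at [1.024, 0.13, 1.488, -0, 1.523, -0.085], TCP at [0.267, 0.537, 0.303] pointing down, gripper open.
Joint ranges: [-2.96, 2.96], [-0.89, 2.26], [0.02, 2.5], [-1.34, 4.48], [0, 2.73], [-2.66, 2.66]. Speed limits (rad/s): [2.39, 2.39, 2.79, 3.14, 3.14, 3.14].

### API

Orientations are given as a rotation vector (axis times angle).
In Python, from plant import robot gives the robot as it stands.
- The arm moves only by the shell command python3 -m jog 'ROWS' [FORCE]. ROWS is text: rows parted by semicolons, each of 5 numbers parted by spaces: the opening, from 0 (shut) to 1 (fully open), then the shift along the tool's x, y, z in m, then the turn about the tool's z in degrees. A call has 1 to 10 rows; each row shifts and turns the commanded pose from where the row before left it, along the tool's axes as they then stand; what a row does not reach is not made up. A row lasts 1/12 s, in which the tool goes at most 41.7 mm and 7.16 degrees, less where a joint would pass 70% of its speed; a pose out of reach is approached as far as the arm can. A call with a gripper value outside its range is refused whole. The fingers move at their own pace and stop on an object; FORCE is the grip in N (left out, the last holds). Time passes only in rows, so rows that do not move let the fingers close. It gives the time, the measured TCP pose, the force, the opening and the grip force at its end, in the units of the state.
- robot.read_state(): the state, without advancing time (a new reading comes with each control period).
- robot.read_camera(name): name is "scene" or "top"; returns a dict with "color" (384x512x3 uint8, red, green, blue), "intrinsics" (3x3 intrinsics, pixels), "pose" (4x4, takes a point from camera to world coordinates). Camera axes: x right, y down, z forward; pixel columns grow to the right and rows downward; lengths in m; the calibration is good to about 2 mm. A picture is of the moment at which its call begins. There is no depth.
- robot.close_job(): hands the job in; it is judged then, once.
The state is a dict: "t": time; "q": joint angles; "dq": joint speeds; "joint_torque": joint torques, N m; "tool_pos": TCP position; "orientation": TCP orientation; "force": force on the tool from outside, world axes, zero at the start; "wrist_torque": the same for the moment, N m; "opening": finger opening in m; "gripper_force": force on a finger pad.
Only numpy, scipy, OpenCV 4.12 (cv2) and the standard library are available. Lean on these libraries where they do the work, as an engineer would, in place of code of your own. Each camera call takes 0.05 s, during which the arm holds its last target. There are 200 camera calls.

### The job

Turn the tool carousel until its free bar (the one with the red end ball) has clicked in above the red pointer on the base. Then hang the cake leveller on that bar, so that the bar passes through its bow and it hangs freely and upright by the middle of the bow, between the end ball and the post, and leave the bar over the pointer. Do not disturb the bowl, jar, cake ring and spatula.

Things in the scene. Friction and masses are not known exactly. Their poses are not given: they have to be found in the camera images.
- carousel_base: Fixed base of the tool carousel: dark round plate 176 mm across, grey drum 150 mm across and 55 mm high, carrying the turning head. Origin at the underside's centre on the table, on the vertical turning axis. The red pointer on the plate lies along its own -x.
- hub (a point): Centre of the head's black hub (40 mm across, from 168 to 228 mm above the table), on the turning axis at bar height, 190 mm; post below it 24 mm thick. From it stand three level round bars, 12 mm thick, 120 degrees apart. A whisk and a scraper are fixed on the two other bars, 85 mm from the axis, reaching 110 mm below the bar and 25 mm to each side. Nothing is above the hub.
- bar_end (a point): Centre of the red ball, 20 mm across, at the end of the free bar, 120 mm from the turning axis, 190 mm above the table (the other two bars have steel balls).
- carousel (a joint): Angle of the carousel's head, rad, positive counter-clockwise seen from above; 0 = free bar straight above the pointer. It clicks every 30 degrees (0.524 rad) and springs into the nearest click; a push of about 5 to 8 N at 90 mm from the axis moves it on. Hard stops at +-3 rad.
- free_bar (a point): Point on the centreline of the free bar, 70 mm from the turning axis, 190 mm above the table. Its own x axis points along the bar to the post, z up. The bar is clear from 20 mm to 110 mm from the axis.
- pointer (a point): Outer end of the red pointer on the base plate, 125 mm from the turning axis, 10 mm above the table: the free bar must end up above it.
- leveller: Small cake leveller, 0.25 kg, standing on its feet: a closed upright bow of 8 mm blue painted rod in its own y-z plane, 164 mm wide (y), roof rising from 85 mm at the sides to 118 mm in the middle, a 4 mm slicing bar across the legs at 28 mm, feet 68 mm long (x). Opening 148 mm wide, from 30 to 114 mm high. Orange handle on top. Origin on the table under its middle. Same either way round.
- leveller_handle (a point): Centre of the leveller's orange handle, 150 mm above its origin; handle 16 mm thick (own x), 62 mm long (own y), 26 mm high (137 to 163 mm); a stem 18 mm wide joins it to the bow.
- leveller_crook (a point): Underside of the bow's roof in the middle, 114 mm above the leveller's origin: this rests on top of the bar when hung.
- bowl: Steel mixing bowl, 120 mm across, 50 mm high; bystander. Origin at its underside.
- jar: Jar with red cap, 56 mm across, 90 mm high; bystander. Origin at its underside.
- cake_ring: Aluminium cake ring lying flat, 90 mm across, 45 mm high; bystander. Origin at its underside.
- spatula: Spatula lying on the table along its own x; bystander.

How it is judged:
By the outcome, as a careful person would: the job done as asked, in the order asked, and still so for the second after the job is handed in, with the robot touching nothing.
It also fails if it takes over 64 s, if anything falls off the work surface, if the arm or the gripper's body presses on something with over 40 N, if the wrist force passes 120 N, or if a joint passes its speed limit or range.

## Working session

There is one attempt and no reset: what is moved stays moved. The work goes in short steps, Python scripts to look and compute and a shell command to move; the robot and the scene stay as the last step left them, time stands still between calls to the robot, and variables do not carry over. Pictures are saved under pics/ and viewed, at most 10 in all, crops included, and the job is handed in when it is done.

```bash
mkdir -p pics; ls; cat > h.py <<'E'
import numpy as np, cv2
from plant import robot
def snap(n,f):
    c=robot.read_camera(n); cv2.imwrite('pics/'+f,c['color'][:,:,::-1]); np.savez('pics/'+n,K=c['intrinsics'],T=c['pose'],im=c['color']); return c
def px2w(n,u,v,z):
    d=np.load('pics/'+n+'.npz'); r=d['T'][:3,:3]@np.linalg.solve(d['K'],[u,v,1.]); o=d['T'][:3,3]
    return o+r*(z-o[2])/r[2]
def w2px(n,p):
    d=np.load('pics/'+n+'.npz'); c=d['T'][:3,:3].T@(np.array(p)-d['T'][:3,3]); q=d['K']@c; return q[:2]/q[2]
E
python3 - <<'E'
from h import *
for n in ('scene','top'):
    c=snap(n,n+'0.png'); print(np.round(c['intrinsics'],1),np.round(c['pose'],3))
E
```

```text
pics
[[495.9   0.  259.9]
 [  0.  495.9 196.1]
 [  0.    0.    1. ]] [[-0.239  0.615 -0.752  1.583]
 [ 0.971  0.138 -0.196  0.268]
 [-0.017 -0.777 -0.63   0.997]
 [ 0.     0.     0.     1.   ]]
[[350.8   0.  264.6]
 [  0.  350.8 191.8]
 [  0.    0.    1. ]] [[-0.025 -0.989  0.146  0.384]
 [-1.     0.025  0.003  0.003]
 [-0.007 -0.146 -0.989  1.355]
 [ 0.     0.     0.     1.   ]]
```

View pics/scene0.png

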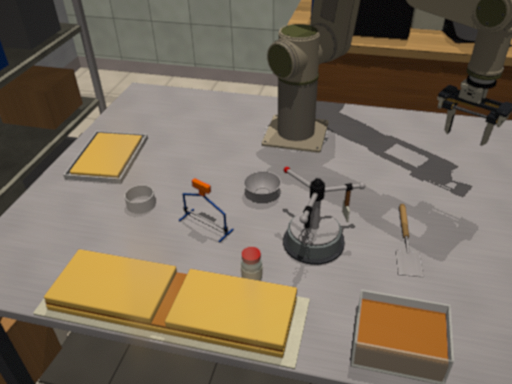

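View pics/top0.png

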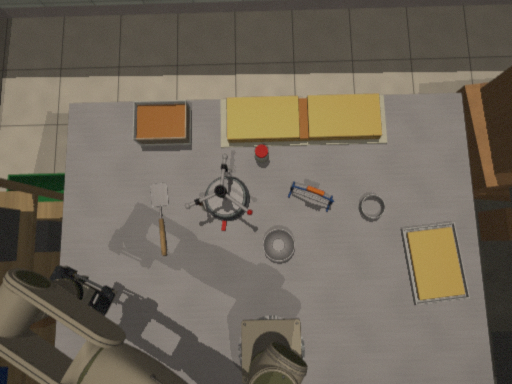

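Scene: the free bar's red ball is at (286,170). Top: ball at (250,212), hub at (221,191), pointer at (224,226), leveller handle at (316,191), bowl at (279,245), jar at (262,152). I'll measure these more finely.

```bash
python3 - <<'E'
from h import *
d=np.load('pics/top.npz'); im=d['im']; hsv=cv2.cvtColor(im,cv2.COLOR_RGB2HSV)
H,S,V=[hsv[...,i].astype(int) for i in range(3)]
red=((H<6)|(H>172))&(S>150)&(V>90); org=(H>=6)&(H<16)&(S>170)&(V>150); blue=(H>100)&(H<130)&(S>110)&(V>40)
for n,m in (('red',red),('org',org),('blue',blue)):
    k,l,st,c=cv2.connectedComponentsWithStats(m.astype(np.uint8))
    for i in range(1,k):
        if st[i,4]>4: print(n,st[i],np.round(c[i],1), [np.round(px2w('top',*c[i],z)[:2],3) for z in (0.01,.15,.19)])
print('drum', px2w('top',228,198,.055))
print('hub', px2w('top',221,191,.228))
x=cv2.resize(im[120:270,180:390],None,fx=3.8,fy=3.8,interpolation=cv2.INTER_CUBIC); cv2.imwrite('pics/c1.png',x[:,:,::-1])
E
```

```text
red [255 145  13  13 131] [261.1 150.7] [array([0.747, 0.017]), array([0.709, 0.015]), array([0.698, 0.015])]
red [247 210   5   4  15] [249.3 211.7] [array([0.507, 0.067]), array([0.494, 0.061]), array([0.49 , 0.059])]
red [222 221   4   9  31] [223.5 225.1] [array([0.458, 0.167]), array([0.45, 0.15]), array([0.448, 0.145])]
org [308 187  16   8  51] [315.6 190.2] [array([ 0.584, -0.191]), array([ 0.563, -0.171]), array([ 0.557, -0.165])]
blue [329 197   4   6  11] [330.7 199.6] [array([ 0.545, -0.248]), array([ 0.529, -0.222]), array([ 0.524, -0.214])]
blue [  0 368   7  16  68] [  2.7 375. ] [array([-0.063,  0.97 ]), array([-0.016,  0.87 ]), array([-0.003,  0.841])]
drum [0.55598231 0.14400288 0.055     ]
hub [0.55669544 0.14775643 0.228     ]
```

View pics/c1.png

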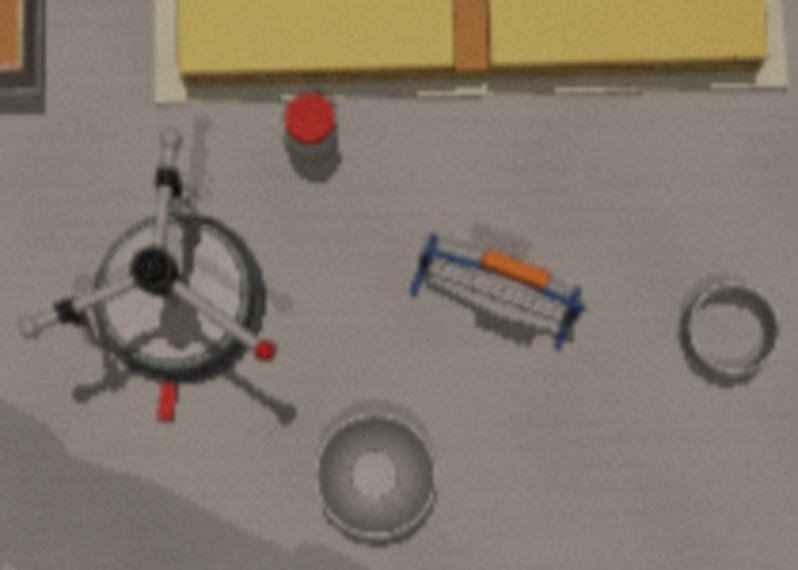

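Crop: hub at (153,269), balls at (265,350), (170,138) and (29,326), pointer tip at (166,420), handle ends at (485,258) and (547,280), leveller legs near (425,265) and (570,320).

```bash
python3 - <<'E'
from h import *
f=lambda u,v,z: px2w('top',(u+.5)/3.8-.5+180,(v+.5)/3.8-.5+120,z)[:2]
B=np.array([f(265,350,.19),f(170,138,.19),f(29,326,.19)]); c=B.mean(0); print('axis',c,B,np.linalg.norm(B-c,axis=1))
h=f(153,269,.228); print('hub',h, 'drum',f(179,293,.055))
t=f(166,420,.01); print('tip',t)
for a in (c,h):
    ang=lambda p:np.degrees(np.arctan2(*(p-a)[::-1]))
    print('ang',[ang(b) for b in B],'tip',ang(t),np.linalg.norm(t-a))
e=[f(485,258,.16),f(547,280,.16)]; d=e[0]-e[1]; print('handle',f(516,269,.16),np.degrees(np.arctan2(d[1],d[0])),np.linalg.norm(d))
l=f(434,240,.0),f(415,293,0),f(577,291,0),f(559,345,0); print('feet',l,np.mean(l,axis=0))
for n,p in(('bowl',(375,472,.03)),('jar',(310,118,.09)),('ring',(728,331,.022))): print(n,f(*p))
s=robot.read_state(); print(s['tool_pos'],s['orientation'],s['opening'])
from scipy.spatial.transform import Rotation as R
print(R.from_rotvec(s['orientation']).as_matrix().round(3))
E
```

```text
axis [0.56333535 0.15491757] [[0.49021593 0.05855032]
 [0.68315995 0.14035499]
 [0.51663016 0.2658474 ]] [0.12096733 0.12070628 0.12036113]
hub [0.55869255 0.15134175] drum [0.56086888 0.14868665]
tip [0.43857186 0.16796   ]
ang [np.float64(-127.18969739885257), np.float64(-6.92931380390893), np.float64(112.83273102025855)] tip 174.03213285262336 0.12544334333906385
ang [np.float64(-126.42594242283702), np.float64(-5.044433893784805), np.float64(110.17025393822252)] tip 172.12334055310703 0.12126477446351565
handle [ 0.5607537 -0.1687938] 68.6381612166241 0.05925596809487564
feet (array([ 0.61673901, -0.10867727]), array([ 0.56214668, -0.08718764]), array([ 0.55997458, -0.25311379]), array([ 0.50500359, -0.2319016 ])) [ 0.56096597 -0.17022007]
bowl [ 0.38177366 -0.03973383]
jar [0.72523119 0.01524295]
ring [ 0.51283398 -0.3980206 ]
[0.26712616 0.53683506 0.3017867 ] [-7.18874376e-01 -3.05770414e+00  2.52780703e-03] 0.09283379511101639
[[-0.895  0.446 -0.001]
 [ 0.446  0.895 -0.001]
 [ 0.    -0.002 -1.   ]]
```

```bash
cat >> h.py <<'E'
from scipy.spatial.transform import Rotation as R
A=np.array([.5633,.1549]); PH=172.9
def pol(r,deg): return A+r*np.array([np.cos(np.radians(deg)),np.sin(np.radians(deg))])
def go(x,y,z,yaw=None):
    "remaining shift in the current tool axes to TCP target, and tool-z turn (tool y at world angle yaw)"
    s=robot.read_state(); M=R.from_rotvec(s['orientation']).as_matrix()
    d=M.T@(np.array([x,y,z])-s['tool_pos']); a=np.degrees(np.arctan2(M[1,1],M[0,1]))
    print('t',round(s['t'],2),'pos',s['tool_pos'].round(4),'yaw_y',round(a,2),'shift',d.round(4), 'turn',None if yaw is None else round(a-yaw,2),'F',np.round(s['force'],1),'op',round(s['opening'],4))
E
python3 -m jog '1 -0.021 -0.015 -0.004 0;1 -0.021 -0.015 -0.004 0;1 -0.021 -0.015 -0.004 0;1 -0.021 -0.015 -0.004 0;1 -0.021 -0.015 -0.004 0;1 -0.021 -0.015 -0.004 0;1 -0.021 -0.015 -0.004 0;1 -0.021 -0.015 -0.004 0;1 -0.021 -0.015 0 0;1 -0.021 -0.015 0 0'
python3 -m jog '1 -0.021 -0.015 0 0;1 -0.021 -0.015 0 0;1 -0.021 -0.015 0 0;1 -0.021 -0.015 0 0;1 -0.021 -0.015 0 0;1 -0.021 -0.015 0 0;1 -0.021 -0.015 0 0;1 -0.021 -0.015 0 0;1 -0.021 -0.015 0 0;1 -0.021 -0.015 0 0'
python3 -m jog '1 0 0 0 7;1 0 0 0 7;1 0 0 0 7;1 0 0 0 7;1 0 0 0 7;1 0 0 0 7;1 0 0 0 7;1 0 0 0 7;1 0 0 0 7;1 0 0 0 7'
python3 -m jog '1 0 0 0 7;1 0 0 0 7;1 0 0 0 7;1 0 0 0 7;1 0 0 0 7;1 0 0 0 7;1 0 0 0 7;1 0 0 0 7;1 0 0 0 4.5;1 0 0 0 0'
python3 -c "
from h import *
go(*pol(.095,-127.2),.252,-67)"
```

```text
t: 0.93
tool_pos: [0.3888, 0.3081, 0.3347]
orientation: [0.719, 3.058, -0.0]
force: [0.9, -0.7, -0.3]
opening: 0.0929
gripper_force: 0.0
t: 1.77
tool_pos: [0.5099, 0.0802, 0.3343]
orientation: [-0.719, -3.058, 0.0]
force: [0.0, -0.4, -0.3]
opening: 0.0928
gripper_force: 0.0
t: 2.6
tool_pos: [0.5094, 0.0814, 0.3342]
orientation: [-2.349, -2.085, 0.001]
force: [0.5, -0.1, -0.4]
opening: 0.0928
gripper_force: 0.0
t: 3.43
tool_pos: [0.5094, 0.0814, 0.3343]
orientation: [-3.079, -0.622, 0.001]
force: [0.2, -0.3, -0.4]
opening: 0.0931
gripper_force: 0.0
t 3.43 pos [0.5094 0.0814 0.3343] yaw_y -67.18 shift [-0.0041  0.0006  0.0823] turn -0.18 F [ 0.2 -0.3 -0.4] op 0.0931
```

```bash
python3 -m jog '1 -0.004 0 0.01 0;1 0 0 0.012 0;1 0 0 0.012 0;1 0 0 0.012 0;1 0 0 0.012 0;1 0 0 0.012 0;1 0 0 0.012 0;0.38 0 0 0 0;0.38 0 0 0 0;0.38 0 0 0 0'
python3 - <<'E'
from h import *
s=snap('scene','s1.png'); cv2.imwrite('pics/s1c.png',cv2.resize(s['color'][120:280,220:420],None,fx=3,fy=3)[:,:,::-1])
go(*pol(.095,-127.2),.252,-67)
M=R.from_rotvec(robot.read_state()['orientation']).as_matrix()
p=pol(.095,-127.2)
for a in range(-133,-190,-6):
    q=pol(.095,a); print(a,(M.T@np.r_[q-p,0]).round(4)); p=q
E
```

```text
t: 4.27
tool_pos: [0.5062, 0.0799, 0.2532]
orientation: [3.078, 0.627, 0.001]
force: [-0.2, -0.5, 0.3]
opening: 0.0774
gripper_force: 0.0
t 4.32 pos [0.5064 0.0799 0.2536] yaw_y -66.95 shift [-0.0008  0.0004  0.0016] turn 0.05 F [-0.1 -0.3 -0.2] op 0.0736
-133 [-0.0043 -0.0086 -0.    ]
-139 [-0.0036 -0.0093 -0.    ]
-145 [-0.0026 -0.0096 -0.    ]
-151 [-0.0015 -0.0098 -0.    ]
-157 [-0.0005 -0.0099 -0.    ]
-163 [ 0.0005 -0.0099 -0.    ]
-169 [ 0.0016 -0.0098 -0.    ]
-175 [ 0.0026 -0.0096 -0.    ]
-181 [ 0.0036 -0.0093  0.    ]
-187 [ 0.0045 -0.0089  0.    ]
```

View pics/s1c.png

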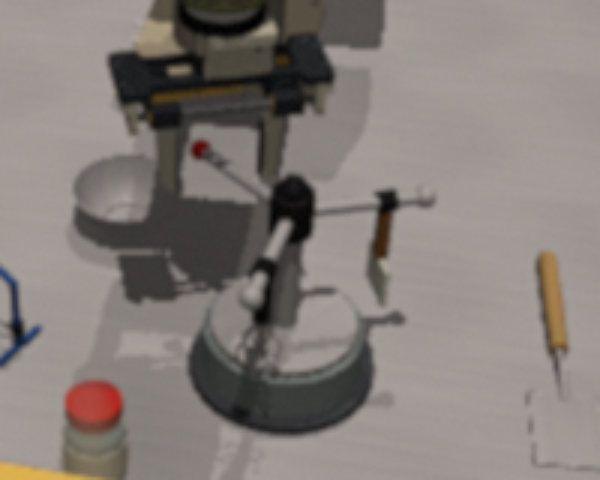

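The fingers straddle the free bar: the ball at (200,150) lies between the fingers at x≈168 and x≈270. Next I close them further and sweep the arc.

```bash
python3 -m jog '0.38 0 0 0 0;0.38 0 0 0 0;0.38 0 0 0 0;0.38 0 0 0 0;0.38 0 0 0 0;0.38 0 0 0 0'
python3 -m jog '0.38 -0.002 -0.0045 0 0;0.38 -0.002 -0.0045 0 0;0.38 -0.002 -0.0045 0 0;0.38 -0.002 -0.0045 0 0;0.38 -0.0013 -0.005 0 0;0.38 -0.0013 -0.005 0 0;0.38 -0.0007 -0.005 0 0;0.38 -0.0007 -0.005 0 0;0.38 -0.0002 -0.005 0 0;0.38 -0.0002 -0.005 0 0'
python3 -m jog '0.38 0.0002 -0.005 0 0;0.38 0.0002 -0.005 0 0;0.38 0.0007 -0.005 0 0;0.38 0.0007 -0.005 0 0;0.38 0.0013 -0.005 0 0;0.38 0.0013 -0.005 0 0;0.38 0.002 -0.0045 0 0;0.38 0.002 -0.0045 0 0;0.38 0.002 -0.0045 0 0;0.38 0.002 -0.0045 0 0'
python3 -m jog '0.38 0 0 0 0;0.38 0 0 0 0;0.38 0 0 0 0'
python3 - <<'E'
from h import *
go(*pol(.095,173),.252,-67)
s=snap('scene','s2.png'); cv2.imwrite('pics/s2c.png',cv2.resize(s['color'][120:280,220:420],None,fx=3,fy=3)[:,:,::-1])
E
```

```text
t: 4.82
tool_pos: [0.506, 0.0799, 0.2528]
orientation: [-3.078, -0.627, -0.0]
force: [0.7, -0.2, 0.1]
opening: 0.0366
gripper_force: 0.0
t: 5.65
tool_pos: [0.4754, 0.12, 0.2527]
orientation: [-3.078, -0.628, 0.0]
force: [0.0, 0.5, -1.1]
opening: 0.0355
gripper_force: 0.0
t: 6.48
tool_pos: [0.4686, 0.169, 0.2529]
orientation: [-3.078, -0.628, -0.001]
force: [-0.2, -0.5, -0.3]
opening: 0.0352
gripper_force: 0.0
t: 6.73
tool_pos: [0.4684, 0.1683, 0.2527]
orientation: [3.078, 0.628, -0.0]
force: [-0.8, 0.1, 0.2]
opening: 0.0356
gripper_force: 0.0
t 6.73 pos [0.4684 0.1683 0.2527] yaw_y -66.94 shift [-0.0002  0.0019  0.0007] turn 0.06 F [-0.8  0.1  0.2] op 0.0356
```

View pics/s2c.png

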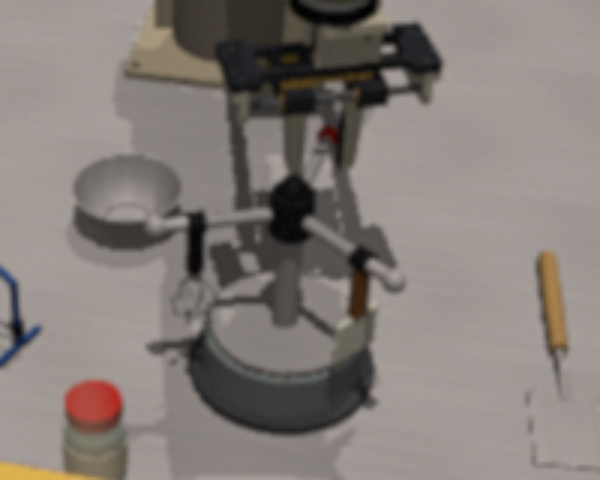

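The bar has followed: ball at (328,133), between the fingers and swung about 60°. I lift clear and check the angle while heading for the leveller.

```bash
python3 -m jog '0.38 0 0 -0.014 0;0.38 0 0 -0.014 0;0.38 0 0 -0.014 0;0.38 0 0 -0.014 0;0.38 0 0 -0.014 0;0.38 0 0 -0.014 0;0.38 0 0 0 -7;0.38 0 0 0 -7;0.38 0 0 0 -7;0.38 0 0 0 -7'
python3 -m jog '0.6 0 0 0 -7;0.6 0 0 0 -7;0.6 0 0 0 -3.6;0.6 0 0 0 0'
python3 -c "
from h import *
go(.561,-.1695,.32,-21.4)"
```

```text
t: 7.62
tool_pos: [0.4685, 0.168, 0.3369]
orientation: [2.831, 1.361, 0.0]
force: [0.1, 0.6, -1.2]
opening: 0.036
gripper_force: 0.0
t: 7.95
tool_pos: [0.4684, 0.168, 0.3367]
orientation: [2.592, 1.775, -0.0]
force: [0.8, -0.2, 0.2]
opening: 0.0548
gripper_force: 0.0
t 7.95 pos [0.4684 0.168  0.3367] yaw_y -21.21 shift [-0.2811  0.2084  0.0167] turn 0.19 F [ 0.8 -0.2  0.2] op 0.0548
```

```bash
python3 -m jog '0.6 -0.028 0.021 0 0;0.6 -0.028 0.021 0 0;0.6 -0.028 0.021 0 0;0.6 -0.028 0.021 0 0;0.6 -0.028 0.021 0 0;0.6 -0.028 0.021 0 0;0.6 -0.028 0.021 0 0;0.6 -0.028 0.021 0 0;0.6 -0.028 0.021 0 0;0.6 -0.029 0.0195 0.016 0'
python3 -m jog '0.6 0 0 0 0;0.6 0 0 0 0'
python3 - <<'E'
from h import *
go(.561,-.1695,.218,-21.4)
s=snap('scene','s3.png');c=snap('top','t3.png')
a=cv2.resize(s['color'][120:280,120:420],None,fx=2.6,fy=2.6); b=cv2.resize(c['color'][140:240,170:440],(a.shape[1],289))
cv2.imwrite('pics/s3c.png',cv2.resize(np.vstack([a,b]),None,fx=.8,fy=.8)[:,:,::-1])
for r,ang in((.12,172.9),(.12,52.9),(.12,-67.1)): print(w2px('scene',np.r_[pol(r,ang),.19]),w2px('top',np.r_[pol(r,ang),.19]))
E
```

```text
t: 8.78
tool_pos: [0.5616, -0.1719, 0.3242]
orientation: [2.594, 1.764, 0.005]
force: [1.3, -1.1, 0.5]
opening: 0.0558
gripper_force: 0.0
t: 8.95
tool_pos: [0.5596, -0.1713, 0.319]
orientation: [-2.598, -1.762, 0.003]
force: [-0.2, -0.5, 0.4]
opening: 0.0558
gripper_force: 0.0
t 8.95 pos [ 0.5596 -0.1713  0.319 ] yaw_y -21.69 shift [0.0021 0.0009 0.101 ] turn -0.29 F [-0.2 -0.5  0.4] op 0.0558
[328.15066726 164.96069789] [216.08094508 226.42749444]
[350.35069427 213.12671024] [192.01074387 170.41017046]
[271.11081431 195.26404069] [252.91481438 176.2988942 ]
```

View pics/s3c.png

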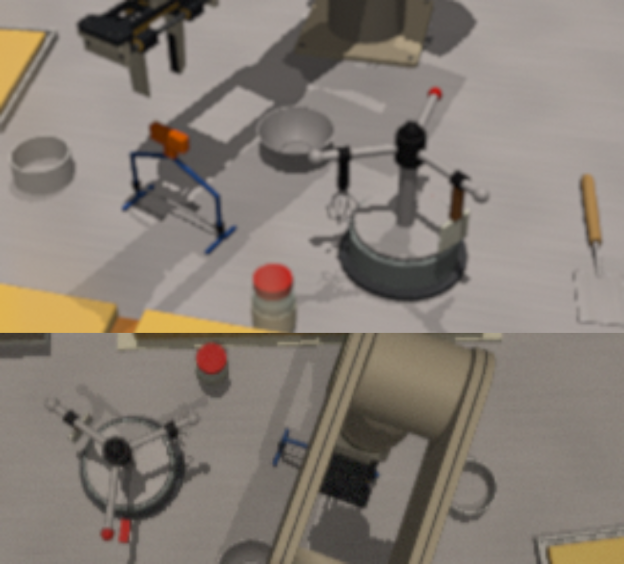

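The free bar is clicked in over the pointer: ball at (434,93) and (107,534) in the composite, within 1 px of prediction. Now down onto the handle.

```bash
python3 -m jog '0.6 0.002 0.001 0.01 0;0.6 0 0 0.013 0;0.6 0 0 0.013 0;0.6 0 0 0.013 0;0.6 0 0 0.013 0;0.6 0 0 0.013 0;0.6 0 0 0.013 0;0.6 0 0 0.013 0;0.6 0 0 0 0;0.6 0 0 0 0' 30
python3 -m jog '0 0 0 0 0;0 0 0 0 0;0 0 0 0 0;0 0 0 0 0;0 0 0 0 0;0 0 0 0 0;0 0 0 0 0;0 0 0 0 0' 30
python3 -c "
from h import *
go(.561,-.1695,.218,-21.4)"
```

```text
t: 9.88
tool_pos: [0.5613, -0.1677, 0.2184]
orientation: [-2.593, -1.77, 0.002]
force: [-0.3, 0.5, 0.4]
opening: 0.0559
gripper_force: 0.0
t: 10.55
tool_pos: [0.5619, -0.1679, 0.2199]
orientation: [2.594, 1.771, 0.0]
force: [-0.5, -0.2, 1.7]
opening: 0.016
gripper_force: 30.0
t 10.55 pos [ 0.5619 -0.1679  0.2199] yaw_y -21.35 shift [-0.0018 -0.0003  0.0019] turn 0.05 F [-0.5 -0.2  1.7] op 0.016
```

```bash
python3 -m jog '0 0 0 -0.006 0;0 0 0 -0.013 0;0 0 0 -0.013 0;0 0 0 -0.013 0;0 0 0 -0.013 0;0 0 0 -0.013 0;0 0 0 -0.013 0;0 0 0 -0.013 0;0 0 0 -0.013 0;0 0 0 -0.004 0' 40
python3 -m jog '0 0 0 0 -3;0 0 0 0 -5;0 0 0 0 -4;0 0 0 0 -2.3;0 0 0 0 0'
python3 -c "
from h import *
go(.382,-.168,.33,-7.1); go(*pol(.18,172.9),.33,-7.1)"
```

```text
t: 11.38
tool_pos: [0.5626, -0.1682, 0.3371]
orientation: [2.592, 1.77, 0.003]
force: [0.1, 0.6, -1.4]
opening: 0.0155
gripper_force: 39.9
t: 11.8
tool_pos: [0.5618, -0.1679, 0.3335]
orientation: [-2.351, -2.082, 0.001]
force: [-0.2, 0.1, -2.9]
opening: 0.0158
gripper_force: 39.9
t 11.8 pos [ 0.5618 -0.1679  0.3335] yaw_y -6.95 shift [-0.0219 -0.1785  0.0036] turn 0.15 F [-0.2  0.1 -2.9] op 0.0158
t 11.8 pos [ 0.5618 -0.1679  0.3335] yaw_y -6.95 shift [ 0.3211 -0.2175  0.0037] turn 0.15 F [-0.2  0.1 -2.9] op 0.0158
```

```bash
python3 -m jog '0 0 -0.01 0 0;0 0 -0.02 0 0;0 0 -0.022 0 0;0 0 -0.022 0 0;0 0 -0.022 0 0;0 0 -0.022 0 0;0 0 -0.022 0 0;0 0 -0.022 0 0;0 0 -0.02 0 0;0 0 -0.018 0 0'
python3 -m jog '0 0.01 0 0 0;0 0.02 0 0 0;0 0.022 0 0 0;0 0.022 0 0 0;0 0.022 0 0 0;0 0.022 0 0 0;0 0.022 0 0 0;0 0.022 0 0 0;0 0.022 0 0 0;0 0.022 0 0 0'
python3 -m jog '0 0.022 0 0 0;0 0.022 0 0 0;0 0.022 0 0 0;0 0.022 0 0 0;0 0.02 0 0 0;0 0.007 0 0 0;0 0 0 0 0;0 0 0 0 0'
python3 - <<'E'
from h import *
go(*pol(.18,172.9),.33,-7.1); go(*pol(.07,172.9),.33,-7.1)
s=snap('scene','s4.png');c=snap('top','t4.png')
a=cv2.resize(s['color'][100:250,220:420],None,fx=3,fy=3)
cv2.imwrite('pics/s4c.png',a[:,:,::-1])
E
```

```text
t: 12.63
tool_pos: [0.3622, -0.1431, 0.3337]
orientation: [-2.356, -2.078, 0.0]
force: [-0.5, -0.1, -2.1]
opening: 0.0154
gripper_force: 39.9
t: 13.47
tool_pos: [0.3888, 0.0626, 0.3339]
orientation: [2.355, 2.079, 0.001]
force: [0.7, 1.3, -2.5]
opening: 0.0153
gripper_force: 39.9
t: 14.13
tool_pos: [0.4028, 0.1752, 0.3336]
orientation: [2.353, 2.081, -0.001]
force: [-0.5, 0.1, -1.9]
opening: 0.0156
gripper_force: 39.9
t 14.13 pos [0.4028 0.1752 0.3336] yaw_y -7.03 shift [-0.0003 -0.0182  0.0036] turn 0.07 F [-0.5  0.1 -1.9] op 0.0156
t 14.13 pos [0.4028 0.1752 0.3336] yaw_y -7.03 shift [-0.0004  0.0918  0.0035] turn 0.07 F [-0.5  0.1 -1.9] op 0.0156
```

View pics/s4c.png

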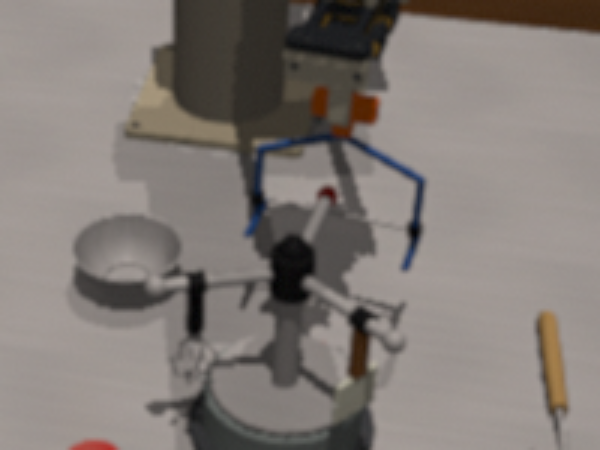

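Ball at (327,193) lies in front of the bow, within the opening laterally; heights computed: ball z 0.18–0.20 against opening 0.144–0.227. Advance along the bar.

```bash
python3 -m jog '0 0 0.005 0 0;0 0 0.01 0 0;0 0 0.012 0 0;0 0 0.012 0 0;0 0 0.012 0 0;0 0 0.012 0 0;0 0 0.012 0 0;0 0 0.01 0 0;0 0 0.005 0 0;0 0 0 0 0'
python3 - <<'E'
from h import *
go(*pol(.072,172.9),.302,-7.1)
s=snap('scene','s5.png')
a=cv2.resize(s['color'][100:250,220:420],None,fx=3,fy=3)
cv2.imwrite('pics/s5c.png',a[:,:,::-1])
E
```

```text
t: 15.07
tool_pos: [0.4931, 0.1632, 0.3336]
orientation: [2.356, 2.078, -0.0]
force: [0.7, 0.1, -2.9]
opening: 0.0154
gripper_force: 39.9
t 15.07 pos [0.4931 0.1632 0.3336] yaw_y -7.16 shift [ 0.0005 -0.0013  0.0316] turn -0.06 F [ 0.7  0.1 -2.9] op 0.0154
```

View pics/s5c.png

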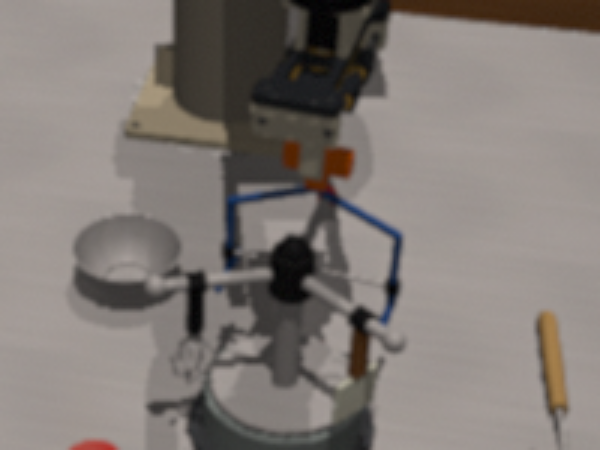

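The bow is now around the bar, with the ball at about (322,187) behind its roof. I lower it and watch for the weight coming off.

```bash
python3 -m jog '0 0 0 0.005 0;0 0 0 0.006 0;0 0 0 0.006 0;0 0 0 0.006 0;0 0 0 0.004 0;0 0 0 0 0;0 0 0 0 0'
python3 -m jog '0 0 0 0.001 0;0 0 0 0.001 0;0 0 0 0.001 0;0 0 0 0 0;0 0 0 0 0'
python3 -m jog '0 0 0 0.001 0;0 0 0 0 0;0 0 0 0 0'
python3 -m jog '0 0 0 0.001 0;0 0 0 0 0;0 0 0 0 0'
```

```text
t: 15.7
tool_pos: [0.4919, 0.1642, 0.3063]
orientation: [-2.353, -2.08, 0.001]
force: [-0.1, -0.2, -3.2]
opening: 0.0158
gripper_force: 39.9
t: 16.12
tool_pos: [0.4922, 0.1642, 0.3037]
orientation: [2.354, 2.08, -0.0]
force: [-1.1, 0.5, -3.4]
opening: 0.0157
gripper_force: 39.9
t: 16.37
tool_pos: [0.4922, 0.1642, 0.3028]
orientation: [2.354, 2.08, 0.0]
force: [-0.3, 0.5, -2.0]
opening: 0.0156
gripper_force: 39.9
t: 16.62
tool_pos: [0.4923, 0.1642, 0.3024]
orientation: [2.354, 2.08, 0.001]
force: [-2.0, -0.2, 3.5]
opening: 0.0158
gripper_force: 39.9
```

```bash
python3 -m jog '0.19 0 0 0 0;0.21 0 0 0 0;0.24 0 0 0 0;0.28 0 0 0 0;0.32 0 0 0 0;0.36 0 0 0 0;0.38 0 0 0 0;0.38 0 0 0 0;0.38 0 0 0 0;0.38 0 0 0 0'
python3 -m jog '0.38 0 0 -0.004 0;0.38 0 0 -0.006 0;0.38 0 0 -0.01 0;0.38 0 0 -0.01 0;0.38 0 0 -0.01 0;0.38 0 0 -0.012 0;0.38 0 0 -0.012 0;0.38 0 0 -0.012 0;0.38 0 0 -0.012 0;0.38 0 0 0 0'
python3 -m jog '0.38 0 -0.02 -0.01 0;0.38 0 -0.02 -0.01 0;0.38 0 -0.02 -0.01 0;0.38 0 -0.02 -0.01 0;0.38 0 -0.02 0 0;0.38 0 -0.01 0 0;0.38 0 0 0 0;0.38 0 0 0 0;0.38 0 0 0 0;0.38 0 0 0 0'
python3 - <<'E'
from h import *
s=snap('scene','s6.png');c=snap('top','t6.png')
a=cv2.resize(s['color'][110:250,200:400],(800,560))
cv2.imwrite('pics/s6c.png',a[:,:,::-1])
print([(w2px('scene',np.r_[pol(.07,172.9),z])-[200,110])*4 for z in (.196,.232)],(w2px('scene',np.r_[pol(.12,172.9),.19])-[200,110])*4)
E
```

```text
t: 17.45
tool_pos: [0.4922, 0.1642, 0.3017]
orientation: [2.354, 2.08, -0.0]
force: [0.3, 0.9, 0.2]
opening: 0.0348
gripper_force: 0.0
t: 18.28
tool_pos: [0.493, 0.1644, 0.3934]
orientation: [2.352, 2.079, 0.007]
force: [0.1, 0.3, 0.5]
opening: 0.0352
gripper_force: 0.0
t: 19.12
tool_pos: [0.3836, 0.1775, 0.4291]
orientation: [-2.354, -2.08, 0.002]
force: [0.5, 0.9, -0.3]
opening: 0.0353
gripper_force: 0.0
[array([494.18058052, 253.06206328]), array([497.61868236, 209.49731208])] [512.60266903 219.84279157]
```

View pics/s6c.png

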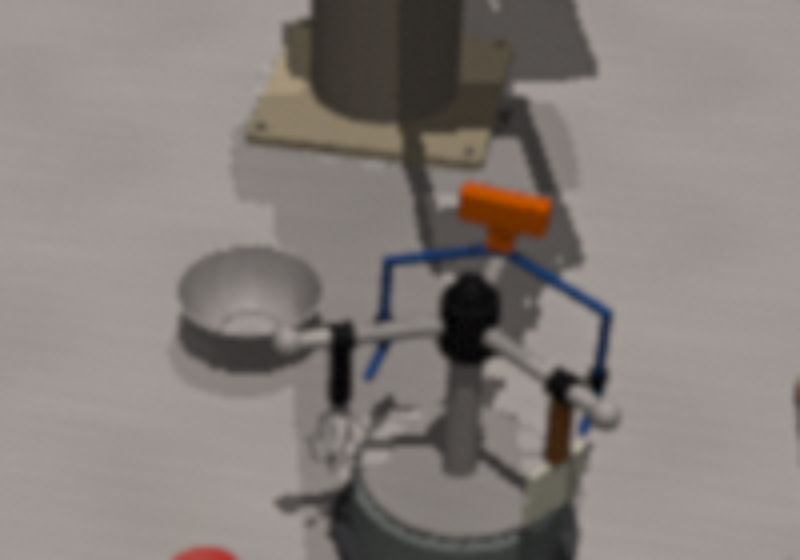

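Leveller hangs from the bar: handle at (506,209), bow symmetric about the stem at (503,250), feet clear of everything. I'll check centring and any swing with both cameras.

```bash
python3 -m jog '0.38 0 0 0 0;0.38 0 0 0 0;0.38 0 0 0 0;0.38 0 0 0 0;0.38 0 0 0 0;0.38 0 0 0 0' | head -1
python3 - <<'E'
from h import *
from scipy.optimize import least_squares
P={}
for k in range(2):
  for n in ('scene','top'):
    im=snap(n,n+'7.png')['color']; hsv=cv2.cvtColor(im,cv2.COLOR_RGB2HSV); H,S,V=[hsv[...,i].astype(int) for i in range(3)]
    m=(H>=5)&(H<18)&(S>150)&(V>130)
    kk,l,st,c=cv2.connectedComponentsWithStats(m.astype(np.uint8))
    e=w2px(n,np.r_[pol(.07,172.9),.232])
    i=1+np.argmin([np.linalg.norm(x-e) for x in c[1:]]); P[n]=c[i]
    ys,xs=np.where(l==i); vx,vy,_,_=cv2.fitLine(np.c_[xs,ys].astype(np.float32),2,0,.01,.01).ravel()
    print(n,c[i].round(2),st[i],'exp',e.round(1),np.degrees(np.arctan2(vy,vx)))
  r=least_squares(lambda p:np.r_[w2px('scene',p)-P['scene'],w2px('top',p)-P['top']],[.49,.16,.23])
  d=r.x[:2]-A; u=pol(1,172.9)-A; print('handle',r.x.round(4),'radial',d@u,'lateral',u[0]*d[1]-u[1]*d[0],'res',r.fun.round(2))
b=cv2.resize(np.load('pics/top.npz')['im'][150:250,160:290],(780,600),interpolation=cv2.INTER_CUBIC); cv2.imwrite('pics/t7c.png',b[:,:,::-1])
E
```

```text
t: 19.72
scene [326.07 159.03] [315 156  23   7  86] exp [324.4 162.4] 10.999662
top [217.7  210.52] [207 208  18   6  44] exp [216.1 210.3] 12.922264
handle [0.4911 0.1629 0.2405] radial 0.07263337735299402 lateral 0.0009592998043418191 res [-1.55  0.11 -1.83  0.35]
scene [326.22 159.07] [315 156  23   8  88] exp [324.4 162.4] 11.229774
top [217.82 210.51] [207 208  18   6  45] exp [216.1 210.3] 13.437011
handle [0.4911 0.163  0.2403] radial 0.0726743710875302 lateral 0.0008794394299962878 res [-1.66  0.12 -1.97  0.37]
```

View pics/t7c.png

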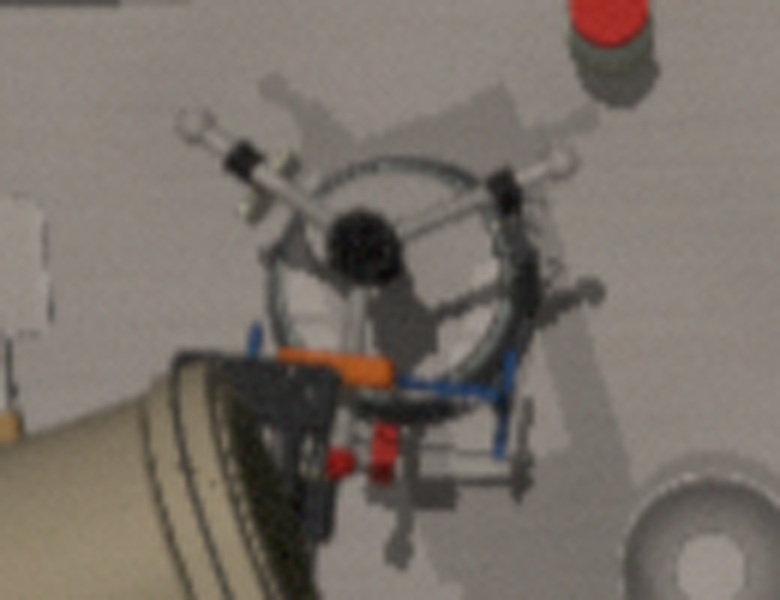

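Top view: ball at (340,463) beside the pointer with expected parallax, handle centred on the bar near (336,367). One numeric model check for tilt and offset, without another picture.

```bash
python3 - <<'E'
from h import *
from scipy.optimize import least_squares
ob=np.array([[388,260],[610,312],[503,250],[460,195],[549,208],[384,318],[598,380]])/4+[200,110]
md=np.array([[-80,85],[80,85],[0,114],[-31,158],[31,150],[-80,30],[80,30]])/1e3
u=pol(1,172.9)-A; w=np.array([-u[1],u[0]]); w=-w # +w ~ +y
def pr(p):
    r,l,t,h=p; out=[]
    for y,z in md:
        z-=.114; yy=l+y*np.cos(t)+z*np.sin(t); zz=h+z*np.cos(t)-y*np.sin(t)
        out.append(w2px('scene',np.r_[A+u*r+w*yy,zz])-0)
    return np.array(out)
print((pr([.072,0,0,.196])-ob).round(1).tolist())
f=least_squares(lambda q:(pr([.0725,q[0],q[1],.196])-ob).ravel(),[0,0]); print('lateral',f.x[0],'tilt deg',np.degrees(f.x[1]),f.fun.round(1))
E
```

```text
[[-1.7, 0.5], [-0.7, -0.6], [-2.0, 0.4], [-1.5, -1.5], [-1.3, 2.2], [-1.2, 1.4], [0.3, -2.0]]
lateral 0.003519899970019038 tilt deg 1.4420251402678577 [-0.7  0.   0.3  0.1 -0.7  0.5  0.3 -1.5  0.4  2.7 -0.7  0.9  0.8 -1.4]
```

```bash
python3 -c "
from plant import robot
print(robot.close_job())"
```

```text
the job is handed in; nothing more can be done
None
```

The job is handed in: the free bar is clicked in over the red pointer, and the leveller hangs freely from it about 72 mm from the axis. By my camera measurements it is within about 4 mm of the bow's middle and 1.5° of upright. The robot is clear, and I saw no contact with the bowl, jar, cake ring or spatula.

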